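# Stand the ear defenders up, then hang them over the rail

### The job

The ear defenders lie flat on the desk. First stand them upright on both cups on the desk, crown up, and let go of them; then take them again and hang them over the padded bar of the rail, crown pad on the bar near its middle, square across it with one cup hanging on either side, and let go. Leave the mug and the tape where they are.

Things in the scene. Friction and masses are not known exactly. Their poses are not given: they have to be found in the camera images.
- ear_defenders: Rigid U-shaped headset, orange cups, black band; 172 (y) x 64 (x) x 144 mm (z), about 0.22 kg. Origin midway between the cup bottoms; z from there to the crown, y through both cups. Starts lying on the cups' flat sides: z level, x or -x up, origin 32 mm above the desk. Cup bottoms are flat: it stands by itself with z up. Band 24 mm wide (x), 6 mm thick. 92 mm free between the cushions.
- crown (a point): On the ear defenders: centre of the flat underside of the crown pad (x 0, y 0, z 118 mm in their frame). The pad, grey with an orange stripe, is a block 28 mm (x) by 56 mm (y) from z = 118 to 144 mm; it can be gripped across x from above, fingertips no lower than its underside, as the bar comes below it.
- cup_a (a point): On the ear defenders: centre of the cup on their +y side (y = +65 mm, z = 35 mm in their frame). Cup with black cushion: rounded block 64 mm (x) by 40 mm (y) by 70 mm (z = 0 to 70), flat on both y faces, so fingers closing along y hold it at any tilt about y.
- cup_b (a point): The same for the cup on the -y side (y = -65 mm, z = 35 mm in their frame), mirrored.
- rail: Rail fixed to the desk: level black rubber-padded round bar, 20 mm thick, along the rail's y axis, its top 135 mm above the desk, between two upright 16 mm posts 160 mm apart with round black caps (23 mm); grey base plate 66 mm (x) by 200 mm (y), 10 mm thick. Origin: centre of the base on the desk; z up. A black cabinet, higher than the rail, stands 0.1 m or more to its left.
- bar_mid (a point): Middle of the top line of the bar, 135 mm above the desk; axes as the rail (y along the bar).
- mug: White mug with green dots, 78 mm wide, 93 mm high, with a handle: a bystander. Origin at the centre of its underside.
- tape: Roll of yellowish masking tape, 104 mm across, 25 mm high, lying flat: a bystander. Origin at the centre of its underside.
- laser_corner (a point): Foot of the nearest corner (the right front one) of the fixed laser machine's base, on the desk; its x axis points into the machine, its y axis along its front to the left. The base is 445 mm wide along y, 580 mm deep, 100 mm high, buttons stand 8 mm out of its front; its head hangs above it from 300 mm up and 130 mm behind the front. Keep the arm clear of it.

How it is judged (in metres and radians):
On the way:
1. the ear defenders stand upright on both cups on the desk, at rest and let go of (angle between ear_defenders's own z axis and vertical below 0.1 rad and height (world z) of ear_defenders below 0.008 m and contact force between ear_defenders and the fingers below 0.05 N and linear speed of ear_defenders below 0.03 m/s), for 0.2 s.
At the end, for the whole second after the job is handed in: the ear defenders hang at rest on the bar by the crown pad: its underside centre within 20 mm across and 50 mm along the bar of the middle of the bar and within 10 mm of its top, crown up within 0.2 rad, square across the bar within 0.3 rad, so that one cup hangs on either side; let go of (x of crown in the frame of bar_mid between -0.02 and 0.02 m and y of crown in the frame of bar_mid between -0.05 and 0.05 m and z of crown in the frame of bar_mid between -0.006 and 0.01 m and angle between ear_defenders's own z axis and vertical below 0.2 rad and angle between the x axis of ear_defenders and the y axis of rail, either way round below 0.3 rad and contact force between ear_defenders and rail above 0.8 N and linear speed of ear_defenders below 0.03 m/s and angular speed of ear_defenders below 0.3 rad/s); the robot touches nothing.
It fails at once if the mug is moved by more than 30 mm (distance of mug from where it was at the start of the episode above 0.03 m).
It fails at once if the roll of tape is moved by more than 30 mm (distance of tape from where it was at the start of the episode above 0.03 m).
It also fails if it takes over 58 s, if anything falls off the work surface, if the arm or the gripper's body presses on something with over 40 N, if the wrist force passes 120 N, or if a joint passes its speed limit or range.

### The arm

A 6-joint arm with a two-finger parallel gripper is mounted at the origin on a cart in front of the work surface, level with it; the furniture and walls round the work are solid. World frame = base frame: x ahead of the robot, y to its left, z up, the work surface at z = 0. Lengths are in mm, angles in rad, forces in N, time in s.
With the tool pointing down it reaches from about 350 to 775 mm from the base axis. Payload 7.3 kg.
Tool frame: the origin (TCP) lies on the centre line of the jaws, within the pads' length; the fingertips stand 19 mm ahead of it and the grasp point (between the pads) is the TCP; z points along the fingers, y is the line along which they close (so a half turn about z gives the same grasp; the last joint's range is limited). The gripper opens to 92 mm and grips with 3 to 60 N. Pads are 19 mm wide; open, the fingers measure 130 mm over their backs; the gripper's body (75 mm by 190 mm) begins 47 mm behind the grasp point.
Start: joints at [-1.376, 0.342, 1.524, -0, 1.275, -0.146], TCP at [175.5, -494.818, 222.941] pointing down, gripper open.
Joint ranges: [-2.53, 2.53], [-0.77, 2.02], [0.04, 2.7], [-1, 4.14], [0.28, 2.66], [-3.11, 3.11]. Speed limits (rad/s): [2.57, 2.57, 3.14, 3.14, 3.14, 3.14].

### API

Orientations are given as a rotation vector (axis times angle).
In Python, from bench import manip gives the robot as it stands.
- The arm moves only by the tool jog_arm, never from a script. Its argument "increments" is a list of rows, each an object of numbers: "grip": the opening, from 0 (shut) to 1 (fully open); "dx", "dy", "dz": the shift along the tool's x, y, z in units of 40 mm (1.0 is 40 mm); "twist": the turn about the tool's z in units of 6 degrees (1.0 is 6 degrees). In form: [{"grip": .., "dx": .., "dy": .., "dz": .., "twist": ..}, ...]. A call has 1 to 20 rows; each row shifts and turns the commanded pose from where the row before left it, along the tool's axes as they then stand; what a row does not reach is not made up. A row lasts 1/12 s, in which the tool goes at most 41.7 mm and 7.16 degrees, less where a joint would pass 70% of its speed; a pose out of reach is approached as far as the arm can. A call is refused whole if a number of a shift passes 1 or a number of a turn 1, either way. A call with a gripper value outside its range is refused whole. The fingers move at their own pace and stop on an object; "force" is the grip in N (left out, the last holds). Time passes only in rows, so rows that do not move let the fingers close. It gives the time, the measured TCP pose, the force, the opening and the grip force at its end, in the units of the state.
- manip.state(): the state, without advancing time (a new reading comes with each control period).
- manip.snapshot(name): name is "scene" or "top" or "wrist"; returns a dict with "image" (400x640x3 uint8, blue, green, red), "fov_y" (degrees; the focal length in pixels is half the picture's height over the tangent of half this angle, whatever the lens; pixels are square), "cx", "cy" (the principal point, pixels), "origin" and "rotation" of the camera in the world; the wrist camera has in their place "mount" (4x4, takes a point from camera to tool coordinates, whose origin is the TCP and whose axes are the flange's). Camera axes: x right, y up, looking along -z (the intrinsics and any distortion apply to the point x, -y, -z); pixel columns grow to the right and rows downward; lengths in mm; the calibration is good to about 2 mm. A picture is of the moment at which its call begins: read the wrist's pose just before it. There is no depth.
- manip.job_done(): hands the job in; it is judged then, once.
The state is a dict: "time": time; "q": joint angles; "joint_velocities": joint speeds; "tau": joint torques, N m; "eef_pos": TCP position; "ee_rot": TCP orientation; "force": force on the tool from outside, world axes, zero at the start; "torque": the same for the moment, N m; "gripper_width": finger opening in mm; "gripper_force": force on a finger pad.
Only numpy, scipy, OpenCV 4.12 (cv2) and the standard library are available. Lean on these libraries where they do the work, as an engineer would, in place of code of your own. Each camera call takes 0.05 s, during which the arm holds its last target. There are 200 camera calls.

## Working session

There is one attempt and no reset: what is moved stays moved. The work goes in short steps, Python scripts to look and compute and a tool call to move; the robot and the scene stay as the last step left them, time stands still between calls to the robot, and variables do not carry over. Pictures are saved under pics/ and viewed, at most 10 in all, crops included, and the job is handed in when it is done.

Besides the shell and the picture viewer there is one more tool, called after "Call:" as name(argument=value, ...), one argument or row to a line, values as JSON. jog_arm: Moves the arm, as the interface text tells. Its arguments: {"type":"object","properties":{"increments":{"type":"array","items":{"type":"object","properties":{"grip":{"type":"number"},"dx":{"type":"number"},"dy":{"type":"number"},"dz":{"type":"number"},"twist":{"type":"number"}}}},"force":{"type":"number"}},"required":["increments"]}

```bash
mkdir -p pics; cat > h.py <<'E'
import numpy as np, cv2
from scipy.spatial.transform import Rotation as R
from bench import manip
def snap(n,f):
    st=manip.state(); s=manip.snapshot(n); cv2.imwrite('pics/'+f,s['image'])
    if 'mount' in s:
        T=np.eye(4);T[:3,:3]=R.from_rotvec(st['ee_rot']).as_matrix();T[:3,3]=st['eef_pos']
        T=T@np.array(s['mount']); s['origin']=T[:3,3]; s['rotation']=T[:3,:3]
    return s
def ray(s,u,v):
    f=s['image'].shape[0]/2/np.tan(np.radians(s['fov_y'])/2)
    d=np.array([(u-s['cx'])/f,-(v-s['cy'])/f,-1.]); return np.array(s['origin']),np.array(s['rotation'])@d
def pt(s,u,v,z):
    o,d=ray(s,u,v); return o+d*(z-o[2])/d[2]
def proj(s,p):
    f=s['image'].shape[0]/2/np.tan(np.radians(s['fov_y'])/2)
    c=np.array(s['rotation']).T@(np.array(p)-s['origin']); return s['cx']-f*c[0]/c[2], s['cy']+f*c[1]/c[2]
E
python3 - <<'E'
from h import *
for n in('top','scene'):
    s=snap(n,n+'1.png'); print(n,{k:(np.round(v,3).tolist()) for k,v in s.items() if k!='image'})
st=manip.state();print({k:np.round(v,3).tolist() for k,v in st.items()})
E
```

```text
top {'fov_y': 57.374, 'cx': 316.145, 'cy': 196.008, 'origin': [410.007, -254.478, 933.227], 'rotation': [0.103, -0.034, -1.566]}
scene {'fov_y': 45.586, 'cx': 310.715, 'cy': 204.206, 'origin': [-164.624, 581.37, 733.346], 'rotation': [0.458, -1.255, -2.194]}
{'time': 0.1, 'q': [-1.376, 0.343, 1.525, -0.0, 1.275, -0.146], 'joint_velocities': [-0.002, -0.002, -0.003, 0.0, 0.0, -0.0], 'tau': [0.002, -43.2, -24.47, 0.072, 0.053, -0.0], 'eef_pos': [175.426, -494.431, 222.33], 'ee_rot': [-3.095, -0.533, 0.0], 'force': [-0.503, -0.118, 0.409], 'torque': [-0.014, -0.038, -0.039], 'gripper_force': 0.0, 'gripper_width': 91.642}
```

View pics/top1.png

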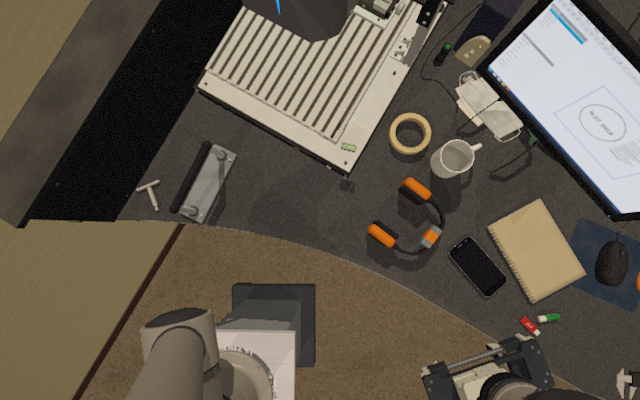

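View pics/scene1.png

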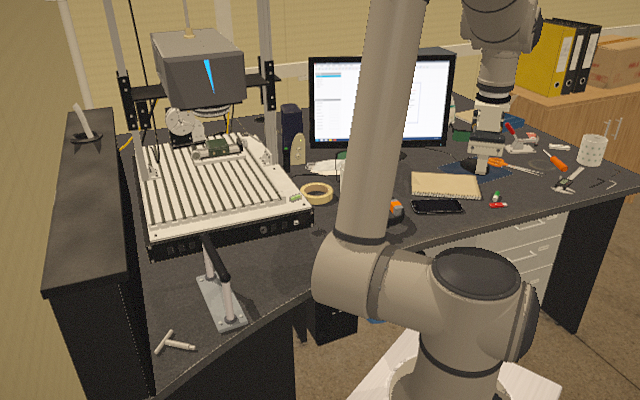

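The top view shows the headset with cups at about (417,189) and (381,235) and the crown pad at (431,237). The rail runs from (208,147) to (183,212), the mug is at (455,158) and the tape at (410,133). In the scene view the arm hides the headset. I'll measure next and zoom in on the headset.

```bash
sed -i "s/^    return s$/    elif np.array(s['rotation']).ndim==1: s['rotation']=R.from_rotvec(s['rotation']).as_matrix()\n    return s/" h.py
python3 - <<'E'
from h import *
s=snap('top','top2.png'); im=s['image']
hsv=cv2.cvtColor(im,cv2.COLOR_BGR2HSV)
m=cv2.inRange(hsv,(5,150,120),(20,255,255))
n,l,st,c=cv2.connectedComponentsWithStats(m)
for i in range(1,n):
    if st[i,4]>15:
        ys,xs=np.where(l==i); r=cv2.minAreaRect(np.c_[xs,ys].astype(np.float32)); print(st[i],c[i].round(1),np.round(r[0]+r[1]+(r[2],),1), pt(s,*c[i],50).round(0))
for nm,u,v,z in[('mug',455,158,93),('tape',410,133,25),('bar1',208,147,130),('bar2',183,212,130),('laser',347,172,0)]: print(nm,pt(s,u,v,z).round(0))
a=cv2.resize(im[165:275,350:470],None,fx=5,fy=5,interpolation=cv2.INTER_CUBIC)
b=cv2.resize(im[130:230,160:250],None,fx=5,fy=5,interpolation=cv2.INTER_CUBIC)
cv2.imwrite('pics/c1.png',a);cv2.imwrite('pics/c2.png',b)
E
```

```text
[402 177  29  23 292] [417.3 187.6] [417.2 187.5  30.7  10.5  35.5] [ 508. -459.   50.]
[368 224  28  23 308] [381.1 235. ] [380.9 235.1  30.4  10.6  36.9] [ 394. -371.   50.]
[423 230  16  14 126] [430.5 235.9] [430.5 235.8  13.    9.8  36.9] [ 393. -488.   50.]
[637 272   3  19  45] [638.2 281.3] [638. 281.  18.   2.  90.] [ 292. -956.   50.]
mug [ 571. -535.   93.]
tape [ 648. -449.   25.]
bar1 [591.  27. 130.]
bar2 [444.  79. 130.]
laser [ 554. -292.    0.]
```

View pics/c1.png

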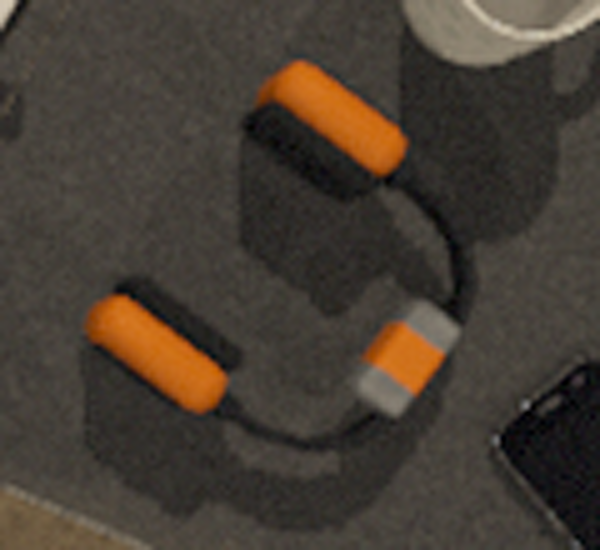

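View pics/c2.png

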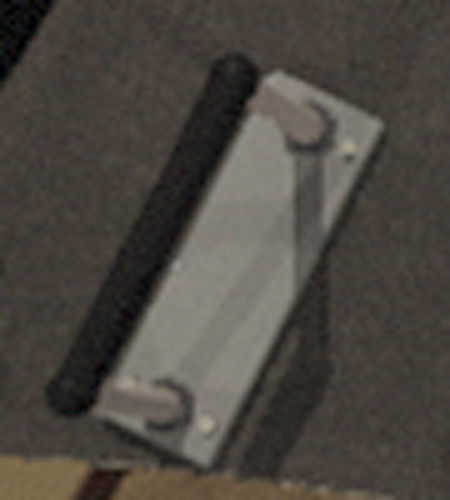

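Crop 1 shows the band leaving each cup along z before it curves to the grey and orange pad at crop (408,358). Crop 2 shows the black bar with cap ends at about (235,78) and (70,392), leaning left over its plate by parallax. The plan is to pinch the band arm just above the nearer cup, across y. That point is above the centre of mass, so I can swing the crown up about the cups' bottom edge.

```bash
cat >> h.py <<'E'
def axes():
    st=manip.state(); M=R.from_rotvec(st['ee_rot']).as_matrix(); return np.array(st['eef_pos']),M
def go(target,tooly=None):
    p,M=axes(); d=M.T@(np.array(target)-p); print('tcp',p.round(1),'units d',(d/40).round(3))
    if tooly is not None:
        y=M.T@np.array([*tooly,0]); a=np.degrees(np.arctan2(-y[0],y[1])); a=(a+90)%180-90; print('twist deg',a.round(2),'units',(a/6).round(3))
E
python3 - <<'E'
from h import *
s=snap('top','top3.png')
A=pt(s,417.3,187.6,58)[:2];B=pt(s,381.1,235,58)[:2];C=pt(s,430.5,235.9,44)[:2]
m=(A+B)/2; z=C-m; L=np.linalg.norm(z); z/=L; y=(A-B); print('sep',np.linalg.norm(y),'L(96?)',L); y/=np.linalg.norm(y); print('dot',y@z,'z',z,'y',y,m,A,B,C)
for p in [(350,165),(350+390/5,165+180/5),(350+440/5,165+220/5),(350+225/5,165+400/5),(350+270/5,165+437/5),(350+310/5,165+443/5)]:
    q=pt(s,*p,44)[:2]-C; print('band y,z',round(q@y,1),round(131+q@z,1))
e1=pt(s,160+235/5,130+78/5,130);e2=pt(s,160+70/5,130+392/5,130);d=e2-e1;print('bar',e1,e2,np.linalg.norm(d),(e1+e2)/2,d/np.linalg.norm(d))
print(axes()); go([*(B+0*z),200],y)
E
```

```text
sep 142.3277050986643 L(96?) 95.38022779910018
dot 0.0008917760253411844 z [-0.60861322 -0.79346704] y [ 0.79292398 -0.60932058] [ 450.53794224 -413.45148663] [ 506.96546735 -456.81308623] [ 394.11041714 -370.08988703] [ 392.48827442 -489.13255375]
band y,z 19.5 -125.3
band y,z 63.7 76.8
band y,z 62.7 107.0
band y,z -69.0 77.6
band y,z -70.0 104.9
band y,z -60.6 121.5
bar [594.25160874  29.1699786  130.        ] [451.64399684  99.55507657 130.        ] 159.0314213910968 [522.94780279  64.36252758 130.        ] [-0.89672601  0.44258611  0.        ]
(array([ 175.43318572, -494.58436843,  222.51807513]), array([[ 9.42482066e-01,  3.34256664e-01, -1.93378317e-04],
       [ 3.34256705e-01, -9.42481691e-01,  8.47402434e-04],
       [ 1.00994388e-04, -8.63299596e-04, -9.99999622e-01]]))
tcp [ 175.4 -494.6  222.5] units d [ 6.193 -1.106  0.565]
twist deg -32.93 units -5.489
```

Call:
jog_arm(
  increments=[
    {"twist":-0.9,"grip":1},
    {"twist":-0.9},
    {"twist":-0.9},
    {"twist":-0.9},
    {"twist":-0.9},
    {"twist":-0.99},
    {},
  ],
)

```text
$.increments[0]: bad value
```

```bash
python3 - <<'E'
from h import *
go([362.7,-414.5,150],[.7929,-.6093])
E
```

```text
tcp [ 175.4 -494.6  222.5] units d [ 5.081 -0.321  1.814]
twist deg -32.93 units -5.489
```

Call:
jog_arm(
  increments=[
    {"dx":0,"dy":0,"dz":0,"twist":-0.9,"grip":1},
    {"dx":0,"dy":0,"dz":0,"twist":-0.9,"grip":1},
    {"dx":0,"dy":0,"dz":0,"twist":-0.9,"grip":1},
    {"dx":0,"dy":0,"dz":0,"twist":-0.9,"grip":1},
    {"dx":0,"dy":0,"dz":0,"twist":-0.9,"grip":1},
    {"dx":0,"dy":0,"dz":0,"twist":-0.99,"grip":1},
  ],
)

```text
time: 0.7
eef_pos: [175.5, -494.7, 222.7]
ee_rot: [-2.815, -1.395, -0.0]
force: [0.9, -1.1, 0.0]
gripper_width: 91.9
gripper_force: 0.0
```

```bash
python3 - <<'E'
from h import *
go([362.7,-414.5,150],[.7929,-.6093])
E
```

```text
tcp [ 175.5 -494.7  222.7] units d [4.43  2.511 1.819]
twist deg 0.27 units 0.045
```

Call:
jog_arm(
  increments=[
    {"dx":0.64,"dy":0.36,"dz":0.26,"twist":0,"grip":1},
    {"dx":0.64,"dy":0.36,"dz":0.26,"twist":0,"grip":1},
    {"dx":0.63,"dy":0.36,"dz":0.26,"twist":0,"grip":1},
    {"dx":0.63,"dy":0.36,"dz":0.26,"twist":0,"grip":1},
    {"dx":0.63,"dy":0.36,"dz":0.26,"twist":0,"grip":1},
    {"dx":0.63,"dy":0.36,"dz":0.26,"twist":0,"grip":1},
    {"dx":0.63,"dy":0.35,"dz":0.26,"twist":0.04,"grip":1},
    {"dx":0,"dy":0,"dz":0,"twist":0,"grip":1},
  ],
)

```text
time: 1.37
eef_pos: [366.2, -412.3, 147.9]
ee_rot: [-2.815, -1.386, -0.002]
force: [0.2, 0.7, -0.0]
gripper_width: 91.7
gripper_force: 0.0
```

```bash
python3 - <<'E'
from h import *
go([362.7,-414.5,48],[.7929,-.6093])
s=snap('wrist','w1.png'); P=np.array([362.7,-414.5]); z=np.array([-.6086,-.7935]);y=np.array([.7929,-.6093])
for q,h in((P,44),(P+41*z+69*y,46),(P+20*z+69*y,46),(P-55*z,64)): print(np.round(proj(s,[*q,h]),0))
E
```

```text
tcp [ 366.2 -412.3  147.9] units d [-0.104 -0.029  2.497]
twist deg -0.03 units -0.006
[315. 204.]
[387. 245.]
[388. 224.]
[314. 146.]
```

View pics/w1.png

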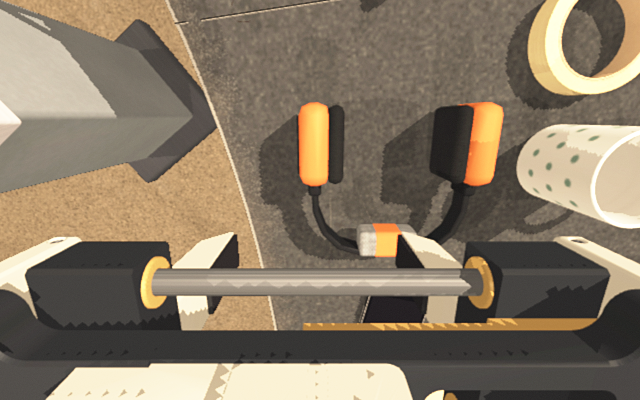

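The wrist view shows the left band arm at (315,205) and the pad stripe at (386,240), both matching my projections. I'll descend and pinch it.

Call:
jog_arm(
  increments=[
    {"dx":-0.1,"dy":-0.03,"dz":0.7,"twist":0,"grip":1},
    {"dx":0,"dy":0,"dz":0.8,"twist":0,"grip":0.8},
    {"dx":0,"dy":0,"dz":0.7,"twist":0,"grip":0.6},
    {"dx":0,"dy":0,"dz":0.3,"twist":0,"grip":0.4},
    {"dx":0,"dy":0,"dz":0,"twist":0,"grip":0.2},
    {"dx":0,"dy":0,"dz":0,"twist":0,"grip":0},
    {"dx":0,"dy":0,"dz":0,"twist":0,"grip":0},
    {"dx":0,"dy":0,"dz":0,"twist":0,"grip":0},
    {"dx":0,"dy":0,"dz":0,"twist":0,"grip":0},
    {"dx":0,"dy":0,"dz":0,"twist":0,"grip":0},
    {"dx":0,"dy":0,"dz":0,"twist":0,"grip":0},
  ],
  force=12,
)

```text
time: 2.33
eef_pos: [359.9, -418.2, 50.8]
ee_rot: [2.82, 1.382, 0.0]
force: [-0.4, -0.8, 0.7]
gripper_width: 29.5
gripper_force: 0.0
```

Call:
jog_arm(
  increments=[
    {"dx":0,"dy":0,"dz":0,"twist":0,"grip":0},
    {"dx":0,"dy":0,"dz":0,"twist":0,"grip":0},
    {"dx":0,"dy":0,"dz":0,"twist":0,"grip":0},
    {"dx":0,"dy":0,"dz":0,"twist":0,"grip":0},
    {"dx":0,"dy":0,"dz":0,"twist":0,"grip":0},
  ],
  force=12,
)

```text
time: 2.75
eef_pos: [359.7, -417.9, 50.1]
ee_rot: [-2.821, -1.383, 0.0]
force: [-0.3, 1.0, -0.9]
gripper_width: 0.5
gripper_force: 0.0
```

```bash
python3 - <<'E'
from h import *
go([362.7,-414.5,48],[.7929,-.6093]); print(manip.state()['gripper_width'],manip.state()['gripper_force'])
E
```

```text
tcp [ 359.7 -417.9   50.1] units d [0.113 0.008 0.052]
twist deg -0.23 units -0.038
0.507091362422111 0.0
```

```bash
python3 - <<'E'
from h import *
s=snap('top','t4.png'); t=s['image'][165:275,350:470]
w=snap('wrist','w2.png')['image'][80:330,220:500]
a=cv2.resize(t,(436,400),interpolation=cv2.INTER_CUBIC); b=cv2.resize(w,(364,400)) 
b=cv2.resize(w,(364,325)); b=cv2.copyMakeBorder(b,0,75,0,0,cv2.BORDER_CONSTANT)
cv2.imwrite('pics/v4.png',np.hstack([a,b]))
E
```

```text
(no output)
```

View pics/v4.png

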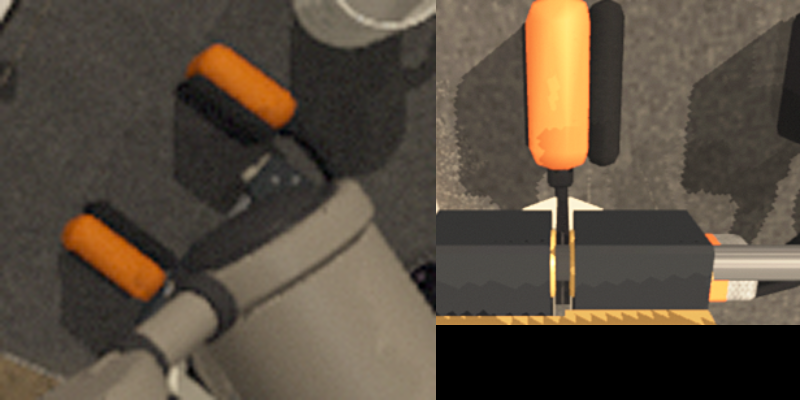

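The headset hasn't moved, and the band runs between the finger blades, but the fingers read shut with no force. I'll reopen a little, go lower and toward the cup, and close again.

Call:
jog_arm(
  increments=[
    {"dx":0,"dy":0,"dz":0,"twist":0,"grip":0.3},
    {"dx":0,"dy":0,"dz":0,"twist":0,"grip":0.3},
    {"dx":0,"dy":0,"dz":0,"twist":0,"grip":0.3},
    {"dx":0,"dy":0,"dz":0,"twist":0,"grip":0.3},
    {"dx":0.15,"dy":0,"dz":0.35,"twist":0,"grip":0.3},
    {"dx":0,"dy":0,"dz":0,"twist":0,"grip":0},
    {"dx":0,"dy":0,"dz":0,"twist":0,"grip":0},
    {"dx":0,"dy":0,"dz":0,"twist":0,"grip":0},
    {"dx":0,"dy":0,"dz":0,"twist":0,"grip":0},
    {"dx":0,"dy":0,"dz":0,"twist":0,"grip":0},
    {"dx":0,"dy":0,"dz":0,"twist":0,"grip":0},
  ],
  force=12,
)

```text
time: 3.77
eef_pos: [363.3, -413.4, 36.4]
ee_rot: [2.821, 1.382, -0.0]
force: [0.0, 0.0, 0.2]
gripper_width: 11.3
gripper_force: 12.0
```

Call:
jog_arm(
  increments=[
    {"dx":0.08,"dy":0,"dz":-0.19,"twist":0,"grip":0},
    {"dx":0.09,"dy":0,"dz":-0.2,"twist":0,"grip":0},
    {"dx":0.11,"dy":0,"dz":-0.17,"twist":0,"grip":0},
    {"dx":0.12,"dy":0,"dz":-0.17,"twist":0,"grip":0},
    {"dx":0.14,"dy":0,"dz":-0.15,"twist":0,"grip":0},
    {"dx":0.15,"dy":0,"dz":-0.15,"twist":0,"grip":0},
    {"dx":0,"dy":0,"dz":0,"twist":0,"grip":0},
  ],
)

```text
time: 4.35
eef_pos: [381.4, -390.8, 78.8]
ee_rot: [2.818, 1.384, 0.001]
force: [-1.1, 0.2, -1.1]
gripper_width: 11.0
gripper_force: 12.1
```

```bash
python3 - <<'E'
from h import *
s=snap('top','t5.png'); t=s['image'][165:275,350:470]
w=snap('wrist','w5.png')['image'][60:330,200:540]
a=cv2.resize(t,(382,350),interpolation=cv2.INTER_CUBIC); b=cv2.resize(w,(418,350))
cv2.imwrite('pics/v5.png',np.hstack([a,b]))
E
```

```text
(no output)
```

View pics/v5.png

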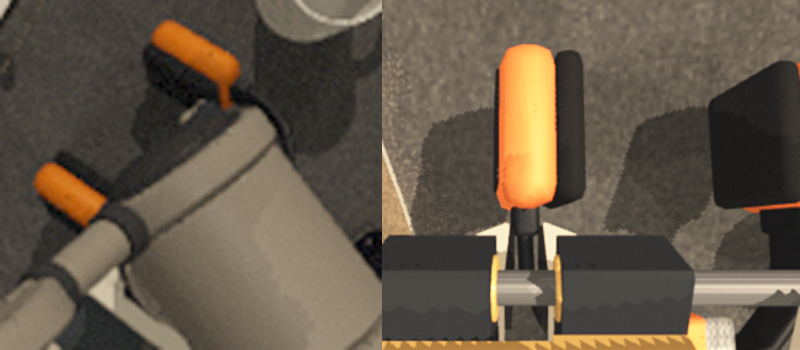

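The cups seem to be pivoting, with the orange faces foreshortened and the bottoms near the desk. I'll continue the arc.

Call:
jog_arm(
  increments=[
    {"dx":0.17,"dy":0,"dz":-0.12,"twist":0,"grip":0},
    {"dx":0.17,"dy":0,"dz":-0.12,"twist":0,"grip":0},
    {"dx":0.19,"dy":0,"dz":-0.09,"twist":0,"grip":0},
    {"dx":0.19,"dy":0,"dz":-0.09,"twist":0,"grip":0},
    {"dx":0.2,"dy":0,"dz":-0.06,"twist":0,"grip":0},
    {"dx":0.2,"dy":0,"dz":-0.05,"twist":0,"grip":0},
    {"dx":0,"dy":0,"dz":0,"twist":0,"grip":0},
  ],
)

```text
time: 5.03
eef_pos: [408.8, -354.6, 99.0]
ee_rot: [2.82, 1.385, 0.001]
force: [0.3, -0.3, -1.6]
gripper_width: 10.7
gripper_force: 12.4
```

```bash
python3 - <<'E'
from h import *
s=snap('top','t6.png'); t=s['image'][165:275,350:470]
w=snap('wrist','w6.png')['image'][60:330,200:540]
a=cv2.resize(t,(382,350),interpolation=cv2.INTER_CUBIC); b=cv2.resize(w,(418,350))
cv2.imwrite('pics/v6.png',np.hstack([a,b]))
E
```

```text
(no output)
```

View pics/v6.png

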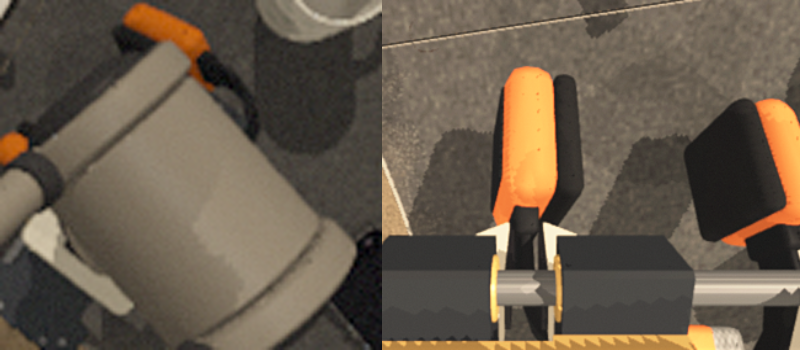

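The tilt is increasing: the right cup's bottom and inner face are now visible. I'll continue.

Call:
jog_arm(
  increments=[
    {"dx":0.2,"dy":0,"dz":-0.02,"twist":0,"grip":0},
    {"dx":0.2,"dy":0,"dz":-0.02,"twist":0,"grip":0},
    {"dx":0.21,"dy":0,"dz":0.01,"twist":0,"grip":0},
    {"dx":0.21,"dy":0,"dz":0.02,"twist":0,"grip":0},
    {"dx":0.2,"dy":0,"dz":0.05,"twist":0,"grip":0},
    {"dx":0.2,"dy":0,"dz":0.05,"twist":0,"grip":0},
    {"dx":0,"dy":0,"dz":0,"twist":0,"grip":0},
    {"dx":0,"dy":0,"dz":0,"twist":0,"grip":0},
  ],
)

```text
time: 5.8
eef_pos: [437.9, -316.8, 94.7]
ee_rot: [-2.82, -1.384, 0.0]
force: [-0.5, -0.4, -2.0]
gripper_width: 11.0
gripper_force: 12.0
```

```bash
python3 - <<'E'
from h import *
s=snap('top','t7.png'); t=s['image'][145:255,340:460]
w=snap('wrist','w7.png')['image'][60:330,200:540]
a=cv2.resize(t,(382,350),interpolation=cv2.INTER_CUBIC); b=cv2.resize(w,(418,350))
c=snap('scene','s7.png')['image'][120:280,240:460]
cv2.imwrite('pics/v7.png',np.hstack([a,b])); cv2.imwrite('pics/v7s.png',cv2.resize(c,None,fx=3,fy=3))
E
```

```text
(no output)
```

View pics/v7.png

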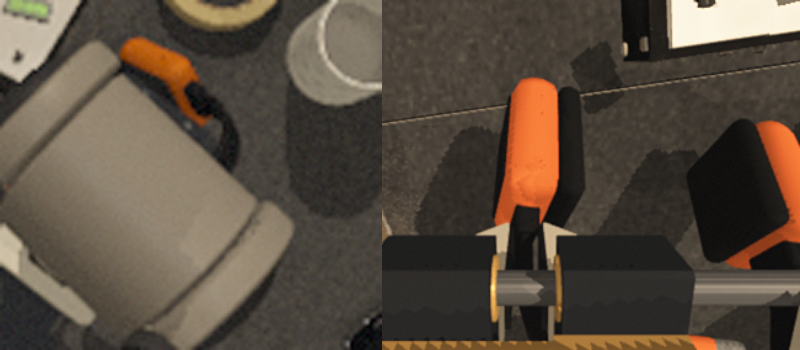

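It is tilting but still lags, and the grip carries about 2 N, so pad friction is holding it back. I'll measure the tilt numerically, then loosen the grip so gravity can swing it.

```bash
cat >> h.py <<'E'
def blobs(s,amin=60):
    hsv=cv2.cvtColor(s['image'],cv2.COLOR_BGR2HSV); m=cv2.inRange(hsv,(4,150,70),(20,255,255))
    n,l,st,c=cv2.connectedComponentsWithStats(m); o=[]
    for i in range(1,n):
        if st[i,4]>=amin:
            ys,xs=np.where(l==i); o.append((int(st[i,4]),c[i].round(1).tolist(),(int(xs[ys.argmin()]),int(ys.min())),(int(xs[ys.argmax()]),int(ys.max())),(int(xs.min()),int(xs.max()))))
    return o
Z=np.array([-.6086,-.7935]);Y=np.array([.7929,-.6093])
def tilt(f='wt.png',hp=4):
    p,M=axes(); s=snap('wrist',f); P=p-[0,0,hp]
    for b in blobs(s,300):
        print(b)
        if 300<b[1][0]<345 or b[0]>3000:
            o,d=ray(s,*b[2]); rel=o-P; c=np.array([-(rel[:2]@Z),rel[2]]); e=np.array([-(d[:2]@Z),d[2]])
            print('cam in plane',c.round(0))
            for r in(88,95.5):
                q=np.roots([e@e,2*c@e,c@c-r*r]); 
                for t in q:
                    if abs(t.imag)<1e-9:
                        w=c+t.real*e; a=np.degrees(np.arctan2(w[1],w[0])); print(r,'pt',w.round(0),'tilt upper',(19.6-a).round(0),'lower',(-19.6-a).round(0))
E
python3 - <<'E'
from h import *
tilt()
print(blobs(snap('top','t8.png')))
E
```

```text
(4332, [320.6, 175.2], (320, 119), (292, 233), (291, 343))
cam in plane [ 75. 165.]
88 pt [ 72. -50.] tilt upper 54.0 lower 15.0
88 pt [74. 48.] tilt upper -14.0 lower -53.0
95.5 pt [ 72. -62.] tilt upper 60.0 lower 21.0
95.5 pt [74. 61.] tilt upper -20.0 lower -59.0
(3414, [530.2, 208.3], (513, 152), (493, 266), (479, 564))
cam in plane [ 75. 165.]
88 pt [ 46. -75.] tilt upper 78.0 lower 39.0
88 pt [62. 62.] tilt upper -25.0 lower -64.0
95.5 pt [ 44. -85.] tilt upper 82.0 lower 43.0
95.5 pt [63. 71.] tilt upper -29.0 lower -68.0
(2894, [331.2, 324.8], (340, 318), (168, 330), (147, 471))
cam in plane [ 75. 165.]
88 pt [-80. -36.] tilt upper 176.0 lower 136.0
88 pt [14. 87.] tilt upper -61.0 lower -100.0
95.5 pt [-86. -42.] tilt upper 173.0 lower 134.0
95.5 pt [20. 93.] tilt upper -59.0 lower -98.0
[(275, [391.4, 166.7], (381, 157), (403, 184), (378, 405))]
```

Call:
jog_arm(
  increments=[
    {"dx":0,"dy":0,"dz":-0.1,"twist":0,"grip":0},
    {"dx":0,"dy":0,"dz":0,"twist":0,"grip":0},
    {"dx":0,"dy":0,"dz":0,"twist":0,"grip":0},
    {"dx":0,"dy":0,"dz":0,"twist":0,"grip":0},
  ],
  force=5,
)

```text
time: 6.38
eef_pos: [437.5, -317.4, 99.1]
ee_rot: [2.821, 1.383, -0.0]
force: [0.1, 0.1, -1.1]
gripper_width: 11.9
gripper_force: 5.2
```

```bash
python3 - <<'E'
from h import *
tilt()
E
```

```text
(4301, [319.4, 175.5], (314, 120), (292, 234), (289, 343))
cam in plane [ 75. 165.]
88 pt [ 72. -51.] tilt upper 55.0 lower 16.0
88 pt [73. 49.] tilt upper -14.0 lower -53.0
95.5 pt [ 72. -63.] tilt upper 61.0 lower 22.0
95.5 pt [73. 61.] tilt upper -20.0 lower -59.0
(3244, [524.7, 207.1], (505, 152), (491, 264), (475, 558))
cam in plane [ 75. 165.]
88 pt [ 46. -75.] tilt upper 78.0 lower 39.0
88 pt [62. 62.] tilt upper -25.0 lower -64.0
95.5 pt [ 45. -84.] tilt upper 82.0 lower 43.0
95.5 pt [63. 71.] tilt upper -29.0 lower -68.0
(2922, [334.0, 324.6], (450, 316), (256, 330), (148, 471))
cam in plane [ 75. 165.]
88 pt [-80. -37.] tilt upper 175.0 lower 136.0
88 pt [15. 87.] tilt upper -61.0 lower -100.0
95.5 pt [-85. -44.] tilt upper 172.0 lower 133.0
95.5 pt [20. 93.] tilt upper -58.0 lower -97.0
```

The tilt is about 58° and the limit is the crown touching the gripper body; it needs only 2 mm more to clear. This is close to the balance angle, so I'll give it a little forward speed, let go and rise. It should then settle onto its bottoms.

Call:
jog_arm(
  increments=[
    {"dx":0.15,"dy":0,"dz":0.08,"twist":0,"grip":0},
    {"dx":0.3,"dy":0,"dz":0.02,"twist":0,"grip":0},
    {"dx":0.35,"dy":0,"dz":0,"twist":0,"grip":0},
    {"dx":0.35,"dy":0,"dz":-0.05,"twist":0,"grip":0.4},
    {"dx":0.3,"dy":0,"dz":-0.15,"twist":0,"grip":0.5},
    {"dx":0.1,"dy":0,"dz":-0.3,"twist":0,"grip":0.5},
    {"dx":0,"dy":0,"dz":-0.4,"twist":0,"grip":0.5},
    {"dx":0,"dy":0,"dz":-0.5,"twist":0,"grip":0.5},
    {"dx":0,"dy":0,"dz":-0.6,"twist":0,"grip":0.5},
    {"dx":0,"dy":0,"dz":-0.6,"twist":0,"grip":0.5},
    {"dx":0,"dy":0,"dz":0,"twist":0,"grip":1},
    {"dx":0,"dy":0,"dz":0,"twist":0,"grip":1},
  ],
)

```text
time: 7.43
eef_pos: [476.7, -268.1, 200.7]
ee_rot: [2.817, 1.382, 0.003]
force: [0.1, -0.3, 0.0]
gripper_width: 54.8
gripper_force: 0.0
```

```bash
python3 - <<'E'
from h import *
s=snap('wrist','w9.png');print(axes()[0])
for b in blobs(s,150): print(b,pt(s,*b[1],70).round(0))
s=snap('top','t9.png')
for b in blobs(s,20): print(b,pt(s,*b[1],70).round(0),pt(s,*b[1],144).round(0))
E
```

```text
[ 475.99716024 -267.76824274  199.26088016]
(1026, [313.6, 172.8], (315, 145), (307, 209), (299, 330)) [ 487. -251.   70.]
(657, [448.3, 185.6], (434, 168), (441, 208), (427, 464)) [ 587. -345.   70.]
(1192, [404.4, 214.1], (388, 191), (408, 235), (385, 423)) [ 535. -343.   70.]
(508, [215.5, 282.1], (218, 256), (213, 308), (208, 226)) [ 325. -281.   70.]
(517, [418.5, 282.4], (414, 256), (417, 308), (408, 426)) [ 504. -421.   70.]
(2609, [405.1, 324.9], (420, 318), (358, 330), (231, 539)) [ 461. -459.   70.]
(49, [638.1, 281.4], (639, 272), (639, 290), (636, 639)) [ 295. -939.   70.] [ 305. -881.  144.]
```

```bash
python3 - <<'E'
from h import *
s=snap('wrist','w10.png'); b=blobs(s,150)
for h in (64,70): 
    A=pt(s,*b[1][1],h);B=pt(s,*b[0][1],h); d=A-B; print('cups',h,A.round(0),B.round(0),np.linalg.norm(d).round(0),'mid',((A+B)/2).round(0),'dir',(d/np.linalg.norm(d)).round(3))
for h in(46,100,144):print('crown@',h,pt(s,*b[2][1],h).round(0))
m=cv2.inRange(cv2.cvtColor(s['image'],cv2.COLOR_BGR2HSV),(4,150,70),(20,255,255))
n,l=cv2.connectedComponents(m); i=l[int(b[2][1][1]),int(b[2][1][0])]; ys,xs=np.where(l==i); r=cv2.minAreaRect(np.c_[xs,ys].astype(np.float32)); q=cv2.boxPoints(r)
w=np.array([pt(s,*c,144) for c in q]); print('stripe sides',np.linalg.norm(w[1]-w[0]),np.linalg.norm(w[2]-w[1]),w.round(0)[:,:2].tolist(), axes()[0],Y)
E
```

```text
cups 64 [ 587. -348.   64.] [ 487. -252.   64.] 139.0 mid [ 537. -300.   64.] dir [ 0.723 -0.691  0.   ]
cups 70 [ 586. -345.   70.] [ 487. -251.   70.] 137.0 mid [ 537. -298.   70.] dir [ 0.723 -0.691  0.   ]
crown@ 46 [ 534. -356.   46.]
crown@ 100 [ 532. -330.  100.]
crown@ 144 [ 531. -310.  144.]
stripe sides 32.72135802647698 28.522708905057442 [[509.0, -311.0], [531.0, -287.0], [551.0, -308.0], [529.0, -333.0]] [ 475.32776777 -267.63601177  198.00461735] [ 0.7929 -0.6093]
```

```bash
python3 - <<'E'
from h import *
t=snap('top','t11.png')['image'][110:230,310:470]; w=snap('wrist','w11.png')['image'][60:340,240:560]; sc=snap('scene','s11.png'); u=proj(sc,[531,-310,70]); print(u)
x=int(np.clip(u[0]-80,0,480));y=int(np.clip(u[1]-60,0,280)); c=sc['image'][y:y+120,x:x+160]
r=lambda i:cv2.resize(i,(400,300),interpolation=cv2.INTER_CUBIC)
o=np.vstack([np.hstack([r(t),r(c)]),np.hstack([r(w),np.zeros((300,400,3),np.uint8)])]); cv2.imwrite('pics/v11.png',o)
E
```

```text
(np.float64(318.61306881037024), np.float64(206.06870545991808))
```

View pics/v11.png

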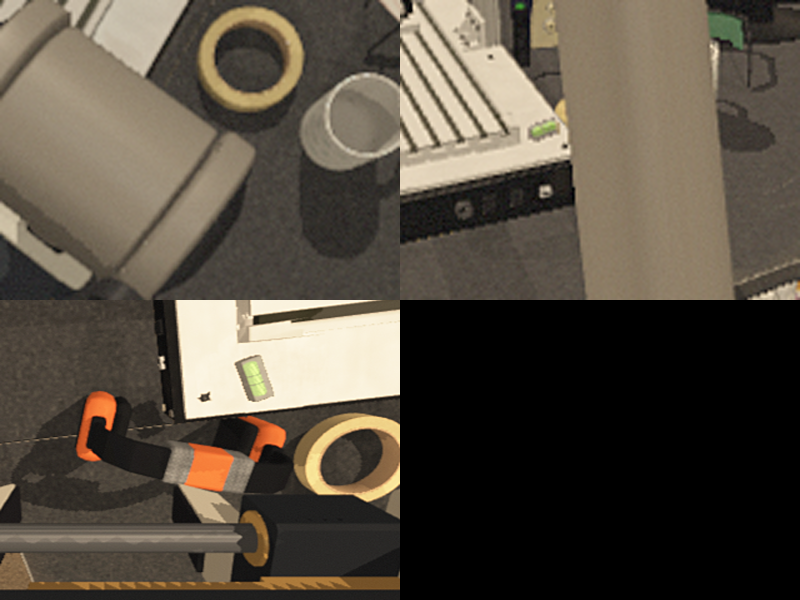

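In the wrist panel the headset is standing crown up on both cups, with the stripe at about (210,467) and the left cup at (97,425). Its right cup is close to the laser's corner. I'll check numerically for any lean.

```bash
python3 - <<'E'
from h import *
s=snap('wrist','w12.png'); b=blobs(s,150); print(b[:3]); print('cam',s['origin'].round(0))
d=np.array([.723,-.691]);n=np.array([.691,.723]);C=np.array([531,-310.])
for nm,u,h in(('top',b[0][2],0),('top',b[0][2],10),('top',b[0][2],35),('bot',b[0][3],55),('bot',b[0][3],65),('cr top',b[2][2],144),('cr top',b[2][2],130),('cr bot',b[2][3],144)):
    q=pt(s,*u,h)[:2]-C; print(nm,h,'along',(q@d).round(1),'n',(q@n).round(1))
# grey+orange pad: low-sat bright mask near stripe
im=s['image'];hsv=cv2.cvtColor(im,cv2.COLOR_BGR2HSV)
m=cv2.inRange(hsv,(4,150,70),(20,255,255)); nn,l=cv2.connectedComponents(m)
i=l[int(b[2][1][1]),int(b[2][1][0])]; ys,xs=np.where(l==i)
for c in range(xs.min(),xs.max()+1,6): r=ys[xs==c]; print(c,r.min(),r.max(),end='; ')
E
```

```text
[(1041, [315.5, 172.4], (316, 145), (313, 210), (300, 332)), (700, [451.4, 186.5], (438, 168), (444, 211), (430, 468)), (1185, [406.6, 215.4], (390, 193), (412, 237), (386, 425))]
cam [ 522. -209.  359.]
top 0 along -74.3 n 32.4
top 10 along -74.4 n 33.3
top 35 along -74.5 n 35.7
bot 55 along -70.7 n -31.5
bot 65 along -70.9 n -28.3
cr top 144 along -16.2 n 16.5
cr top 130 along -12.3 n 13.2
cr bot 144 along 7.0 n -16.9
386 232 233; 392 193 231; 398 194 233; 404 196 234; 410 197 236; 416 198 237; 422 203 219;
```

```bash
python3 - <<'E'
from h import *
s=snap('wrist','w13.png'); b=blobs(s,150)
im=s['image'];hsv=cv2.cvtColor(im,cv2.COLOR_BGR2HSV)
m=cv2.inRange(hsv,(4,150,70),(20,255,255)); nn,l=cv2.connectedComponents(m)
i=l[int(b[2][1][1]),int(b[2][1][0])]; ys,xs=np.where(l==i)
cs=np.arange(xs.min()+5,xs.max()-8)
lo=np.polyfit(cs,[ys[xs==c].max()+.5 for c in cs],1); hi=np.polyfit(cs,[ys[xs==c].min()-.5 for c in cs],1); print(lo,hi,cs[[0,-1]])
def L(f,z): return [pt(s,c,np.polyval(f,c),z)[:2] for c in cs[[0,-1]]]
a=L(lo,144);e=L(hi,118); va=a[1]-a[0];ve=e[1]-e[0]
print('angles',np.degrees(np.arctan2(va[1],va[0])),np.degrees(np.arctan2(ve[1],ve[0])))
g=np.radians((np.degrees(np.arctan2(va[1],va[0]))+np.degrees(np.arctan2(ve[1],ve[0])))/2); d=np.array([np.cos(g),np.sin(g)]); n=np.array([-d[1],d[0]])
print('sep n (28)',(np.mean(e,0)-np.mean(a,0))@n, 'd',d,'n',n)
col=pt(s,xs.mean(),np.polyval(lo,xs.mean()),144)[:2]; print('center',col+14*n, 'other', np.mean(e,0)-14*n)
print(manip.state()['q']); go([*(col+14*n),200],n)
B=pt(s,*b[0][1],65)[:2]; print('left cup rel',(B-col-14*n)@d,(B-col-14*n)@n)
E
```

```text
[  0.20820513 150.06615385] [  0.19521368 116.0774359 ] [391 416]
angles -50.161932896135454 -49.0122621264025
sep n (28) 25.296910180963387 d [ 0.64829138 -0.76139234] n [0.76139234 0.64829138]
center [ 532.63560422 -313.78472077] other [ 529.19650203 -313.88072091]
[-6.54035446e-01  4.01185511e-01  1.50487637e+00 -5.49461349e-05
  1.23681988e+00  5.31500215e-03]
tcp [ 475.4 -268.2  198.2] units d [-0.024  1.83  -0.047]
twist deg -78.19 units -13.032
left cup rel -77.13200171525766 5.239109849421581
```

Call:
jog_arm(
  increments=[
    {"dx":0,"dy":0.18,"dz":0,"twist":0,"grip":1},
    {"dx":0,"dy":0.4,"dz":0,"twist":0,"grip":1},
    {"dx":0,"dy":0.5,"dz":0,"twist":0,"grip":1},
    {"dx":0,"dy":0.4,"dz":0,"twist":-1,"grip":1},
    {"dx":0,"dy":0.2,"dz":0,"twist":-1,"grip":1},
    {"dx":0,"dy":0,"dz":0,"twist":-1,"grip":1},
    {"dx":0,"dy":0,"dz":0,"twist":-1,"grip":1},
    {"dx":0,"dy":0,"dz":0,"twist":-1,"grip":1},
    {"dx":0,"dy":0,"dz":0,"twist":-1,"grip":1},
    {"dx":0,"dy":0,"dz":0,"twist":-1,"grip":1},
    {"dx":0,"dy":0,"dz":0,"twist":-1,"grip":1},
    {"dx":0,"dy":0,"dz":0,"twist":-1,"grip":1},
    {"dx":0,"dy":0,"dz":0,"twist":-1,"grip":1},
    {"dx":0,"dy":0,"dz":0,"twist":-1,"grip":1},
    {"dx":0,"dy":0,"dz":0,"twist":-1,"grip":1},
    {"dx":0,"dy":0,"dz":0,"twist":-1,"grip":1},
    {"dx":0,"dy":0,"dz":0,"twist":0,"grip":1},
  ],
)

```text
time: 9.25
eef_pos: [529.4, -309.2, 198.6]
ee_rot: [-1.317, -2.852, 0.0]
force: [-0.0, -0.1, -0.5]
gripper_width: 91.7
gripper_force: 0.0
```

```bash
python3 - <<'E'
from h import *
go([531.5,-313.5,141],[.7615,.648]); s=snap('wrist','w14.png'); b=blobs(s,150)
for x in b: print(x,pt(s,*x[1],144).round(0))
print(proj(s,[531.5,-313.5,144]))
E
```

```text
tcp [ 529.4 -309.2  198.6] units d [-0.115 -0.03   1.441]
twist deg 0.03 units 0.005
(1151, [312.4, 118.4], (293, 107), (288, 134), (279, 345)) [ 481. -256.  144.]
(1091, [312.6, 217.5], (294, 202), (296, 232), (294, 331)) [ 528. -312.  144.]
(301, [335.9, 253.8], (341, 241), (329, 264), (328, 344)) [ 562. -324.  144.]
(251, [293.0, 254.8], (288, 244), (294, 265), (286, 300)) [ 536. -347.  144.]
(736, [151.9, 282.3], (156, 256), (148, 308), (141, 169)) [ 464. -441.  144.]
(748, [482.0, 282.2], (473, 256), (480, 308), (464, 493)) [ 671. -265.  144.]
(2571, [464.7, 325.0], (488, 318), (304, 330), (303, 596)) [ 691. -302.  144.]
(np.float64(315.08694245306543), np.float64(221.25538762808685))
```

Call:
jog_arm(
  increments=[
    {"dx":-0.06,"dy":-0.05,"dz":0.3,"twist":0,"grip":1},
    {"dx":0,"dy":0,"dz":0.5,"twist":0,"grip":1},
    {"dx":0,"dy":0,"dz":0.4,"twist":0,"grip":0.8},
    {"dx":0,"dy":0,"dz":0.24,"twist":0,"grip":0.6},
    {"dx":0,"dy":0,"dz":0,"twist":0,"grip":0.4},
    {"dx":0,"dy":0,"dz":0,"twist":0,"grip":0.1},
    {"dx":0,"dy":0,"dz":0,"twist":0,"grip":0.1},
    {"dx":0,"dy":0,"dz":0,"twist":0,"grip":0.1},
    {"dx":0,"dy":0,"dz":0,"twist":0,"grip":0.1},
    {"dx":0,"dy":0,"dz":0,"twist":0,"grip":0.1},
    {"dx":0,"dy":0,"dz":0,"twist":0,"grip":0.1},
    {"dx":0,"dy":0,"dz":0,"twist":0,"grip":0.1},
  ],
  force=20,
)

```text
time: 10.3
eef_pos: [529.3, -312.0, 141.6]
ee_rot: [1.322, 2.849, -0.0]
force: [-0.4, 0.1, -1.3]
gripper_width: 29.6
gripper_force: 0.0
```

Call:
jog_arm(
  increments=[
    {"dx":0,"dy":0,"dz":0,"twist":0,"grip":0},
    {"dx":0,"dy":0,"dz":0,"twist":0,"grip":0},
    {"dx":0,"dy":0,"dz":0,"twist":0,"grip":0},
  ],
  force=25,
)

```text
time: 10.55
eef_pos: [529.2, -311.9, 141.3]
ee_rot: [1.322, 2.85, -0.0]
force: [0.7, 0.1, 0.2]
gripper_width: 9.7
gripper_force: 0.0
```

```bash
python3 - <<'E'
from h import *
st=manip.state(); print(st['gripper_width'],st['gripper_force'],st['eef_pos'],st['force'])
s=snap('wrist','w15.png'); b=blobs(s,100)
print('cam',s['origin'],'tipproj',proj(s,axes()[0]),proj(s,axes()[0]-[0,0,19]))
for x in b: print(x,pt(s,*x[1],144).round(0),pt(s,*x[1],118).round(0))
print(proj(s,[529.5,-312.5,144]))
E
```

```text
9.709535675734456 0.0 [ 529.1736213  -311.94913655  141.3135444 ] [0.70806635 0.09302867 0.24723554]
cam [ 481.58105895 -255.29758606  302.25370213] tipproj (np.float64(316.5647592566674), np.float64(245.61738817670278)) (np.float64(316.60250010519746), np.float64(233.32858256166756))
(1690, [313.6, 116.4], (318, 102), (285, 136), (273, 354)) [ 481. -257.  144.] [ 480. -257.  118.]
(814, [316.0, 243.8], (337, 226), (308, 265), (290, 339)) [ 527. -310.  144.] [ 535. -319.  118.]
(229, [293.1, 282.4], (294, 256), (292, 307), (291, 296)) [ 533. -339.  144.] [ 542. -352.  118.]
(233, [340.8, 282.8], (340, 256), (341, 308), (338, 343)) [ 555. -320.  144.] [ 567. -331.  118.]
(2820, [315.6, 325.1], (338, 318), (144, 330), (144, 452)) [ 563. -353.  144.] [ 577. -369.  118.]
(np.float64(316.38413961824716), np.float64(248.57422955504956))
```

```bash
python3 - <<'E'
from h import *
s=manip.snapshot('wrist'); f=200/np.tan(np.radians(s['fov_y'])/2); print('f',f, 'dist for 28mm', f*28/37.5, f*28/49.5)
# per-row widths of stripe in both saved views
for fn in('w14.png','w15.png'):
    hsv=cv2.cvtColor(cv2.imread('pics/'+fn),cv2.COLOR_BGR2HSV); m=cv2.inRange(hsv,(4,150,70),(20,255,255)); 
    for r in range(198,270,4):
        x=np.where(m[r,270:360])[0]+270
        if len(x): print(fn,r,x.min(),x.max(),len(x))
E
```

```text
f 296.12773657191315 dist for 28mm 221.1087099736951 167.50659846492056
w14.png 202 294 330 3
w14.png 206 294 331 38
w14.png 210 294 331 38
w14.png 214 294 331 38
w14.png 218 294 331 38
w14.png 222 294 331 38
w14.png 226 295 331 37
w14.png 230 295 331 37
w14.png 242 341 342 2
w14.png 246 287 343 24
w14.png 250 286 343 30
w14.png 254 286 344 31
w14.png 258 287 342 27
w14.png 262 289 341 25
w15.png 226 337 338 2
w15.png 230 290 338 49
w15.png 234 290 328 27
w15.png 238 309 325 17
w15.png 242 309 325 17
w15.png 246 309 325 17
w15.png 250 309 325 17
w15.png 254 308 325 18
w15.png 258 293 341 24
w15.png 262 292 342 28
w15.png 266 292 342 10
```

The pads shut over the crown without touching it. The same thing happened on the first band attempt, so the tips sit effectively higher than the reading says. I'll reopen, go 14 mm lower and close again.

Call:
jog_arm(
  increments=[
    {"dx":0,"dy":0,"dz":0,"twist":0,"grip":0.6},
    {"dx":0,"dy":0,"dz":0,"twist":0,"grip":0.6},
    {"dx":0,"dy":0,"dz":0,"twist":0,"grip":0.6},
    {"dx":0,"dy":0,"dz":0,"twist":0,"grip":0.6},
    {"dx":0,"dy":0,"dz":0,"twist":0,"grip":0.6},
    {"dx":0,"dy":0,"dz":0,"twist":0,"grip":0.6},
    {"dx":0,"dy":0,"dz":0.2,"twist":0,"grip":0.6},
    {"dx":0,"dy":0,"dz":0.15,"twist":0,"grip":0},
    {"dx":0,"dy":0,"dz":0,"twist":0,"grip":0},
    {"dx":0,"dy":0,"dz":0,"twist":0,"grip":0},
    {"dx":0,"dy":0,"dz":0,"twist":0,"grip":0},
    {"dx":0,"dy":0,"dz":0,"twist":0,"grip":0},
    {"dx":0,"dy":0,"dz":0,"twist":0,"grip":0},
    {"dx":0,"dy":0,"dz":0,"twist":0,"grip":0},
  ],
  force=20,
)

```text
time: 11.82
eef_pos: [529.1, -311.9, 127.2]
ee_rot: [-1.322, -2.85, -0.0]
force: [0.5, -0.2, -1.8]
gripper_width: 28.0
gripper_force: 19.9
```

Gripped at 28 mm, which is the pad width, with 20 N. Before lifting I'll cross-check the bar position with the scene camera.

```bash
python3 - <<'E'
from h import *
t=snap('top','t16.png'); s=snap('scene','s16.png')
e1=pt(t,160+235/5,130+78/5,125);e2=pt(t,160+70/5,130+392/5,125); print(e1,e2,(e1+e2)/2,np.linalg.norm(e2-e1)); d=e2-e1; print('ang',np.degrees(np.arctan2(d[1],d[0])))
for p in(e1,e2,(e1+e2)/2): print('scene proj',np.round(proj(s,p),1))
# black bar columns at the mid row in the scene picture, dark run
g=cv2.cvtColor(s['image'],cv2.COLOR_BGR2GRAY); u,v=map(int,proj(s,(e1+e2)/2))
for r in (v-10,v,v+10): print(r,u,g[r,u-14:u+15].tolist())
go([*((e1+e2)/2)[:2],300],d[:2]/np.linalg.norm(d))
E
```

```text
[595.39851296  30.93565467 125.        ] [451.90318419 101.75889222 125.        ] [523.65084857  66.34727345 125.        ] 160.0213746862724
ang 153.73099816773
scene proj [205.  236.9]
scene proj [224.8 276.7]
scene proj [214.3 255.6]
245 214 [28, 0, 169, 116, 49, 42, 46, 43, 46, 46, 47, 43, 41, 27, 25, 24, 25, 17, 27, 26, 25, 12, 26, 18, 15, 13, 15, 57, 53]
255 214 [79, 79, 66, 77, 147, 158, 150, 149, 81, 35, 40, 41, 45, 42, 43, 49, 41, 37, 54, 76, 77, 78, 77, 78, 82, 82, 81, 85, 85]
265 214 [79, 82, 78, 85, 71, 122, 152, 157, 161, 165, 142, 142, 122, 56, 35, 44, 48, 50, 51, 48, 46, 42, 44, 27, 71, 84, 83, 88, 83]
tcp [ 529.1 -311.9  127.3] units d [ 7.309  6.002 -4.318]
twist deg 66.5 units 11.083
```

Call:
jog_arm(
  increments=[
    {"dx":0,"dy":0,"dz":-0.3,"twist":0,"grip":0},
    {"dx":0,"dy":0,"dz":-0.5,"twist":0,"grip":0},
    {"dx":0,"dy":0,"dz":-0.6,"twist":0,"grip":0},
    {"dx":0,"dy":0,"dz":-0.7,"twist":0,"grip":0},
    {"dx":0,"dy":0,"dz":-0.7,"twist":0,"grip":0},
    {"dx":0,"dy":0,"dz":-0.6,"twist":0,"grip":0},
    {"dx":0,"dy":0,"dz":-0.5,"twist":0,"grip":0},
    {"dx":0,"dy":0,"dz":-0.3,"twist":0,"grip":0},
    {"dx":0,"dy":0,"dz":0,"twist":0,"grip":0},
  ],
  force=25,
)

```text
time: 12.67
eef_pos: [530.0, -312.6, 298.8]
ee_rot: [1.32, 2.844, -0.002]
force: [0.8, -0.6, -1.7]
gripper_width: 27.7
gripper_force: 24.9
```

Call:
jog_arm(
  increments=[
    {"dx":0,"dy":0,"dz":0,"twist":0.5,"grip":0},
    {"dx":0,"dy":0,"dz":0,"twist":0.9,"grip":0},
    {"dx":0,"dy":0,"dz":0,"twist":1,"grip":0},
    {"dx":0,"dy":0,"dz":0,"twist":1,"grip":0},
    {"dx":0,"dy":0,"dz":0,"twist":1,"grip":0},
    {"dx":0,"dy":0,"dz":0,"twist":1,"grip":0},
    {"dx":0,"dy":0,"dz":0,"twist":1,"grip":0},
    {"dx":0,"dy":0,"dz":0,"twist":1,"grip":0},
    {"dx":0,"dy":0,"dz":0,"twist":1,"grip":0},
    {"dx":0,"dy":0,"dz":0,"twist":1,"grip":0},
    {"dx":0,"dy":0,"dz":0,"twist":0.98,"grip":0},
    {"dx":0,"dy":0,"dz":0,"twist":0.7,"grip":0},
    {"dx":0,"dy":0,"dz":0,"twist":0,"grip":0},
  ],
)

```text
time: 13.75
eef_pos: [528.9, -311.7, 293.9]
ee_rot: [-2.668, -1.654, 0.001]
force: [0.3, 0.5, -3.3]
gripper_width: 27.7
gripper_force: 24.9
```

```bash
python3 - <<'E'
from h import *
go([523.6,66.3,300],[-.8968,.4426]); 
s=snap('wrist','w17.png'); b=blobs(s,100)
for x in b: print(x)
E
```

```text
tcp [ 528.9 -311.7  293.9] units d [ 8.405 -4.32  -0.14 ]
twist deg -0.13 units -0.022
(1828, [313.8, 116.6], (294, 102), (281, 137), (272, 357))
(1514, [317.0, 253.6], (343, 236), (294, 268), (290, 343))
(339, [262.3, 282.9], (264, 256), (261, 308), (258, 268))
(345, [371.8, 282.9], (370, 256), (371, 308), (366, 376))
(2596, [350.0, 324.9], (371, 318), (178, 329), (178, 486))
```

Call:
jog_arm(
  increments=[
    {"dx":0.34,"dy":-0.17,"dz":-0.1,"twist":0,"grip":0},
    {"dx":0.59,"dy":-0.3,"dz":0,"twist":0,"grip":0},
    {"dx":0.84,"dy":-0.43,"dz":0,"twist":0,"grip":0},
    {"dx":0.9,"dy":-0.46,"dz":0,"twist":0,"grip":0},
    {"dx":0.9,"dy":-0.46,"dz":0,"twist":0,"grip":0},
    {"dx":0.9,"dy":-0.46,"dz":0,"twist":0,"grip":0},
    {"dx":0.9,"dy":-0.46,"dz":0,"twist":0,"grip":0},
    {"dx":0.9,"dy":-0.46,"dz":0,"twist":0,"grip":0},
    {"dx":0.8,"dy":-0.42,"dz":0,"twist":0,"grip":0},
    {"dx":0.6,"dy":-0.32,"dz":0,"twist":0,"grip":0},
    {"dx":0.4,"dy":-0.2,"dz":0,"twist":0,"grip":0},
    {"dx":0.2,"dy":-0.1,"dz":0,"twist":0,"grip":0},
    {"dx":0.1,"dy":-0.05,"dz":0,"twist":0,"grip":0},
    {"dx":0,"dy":0,"dz":0,"twist":0,"grip":0},
  ],
)

```text
time: 14.97
eef_pos: [523.2, 64.7, 299.2]
ee_rot: [2.666, 1.661, -0.0]
force: [0.1, -1.2, -1.4]
gripper_width: 27.7
gripper_force: 24.9
```

```bash
python3 - <<'E'
from h import *
go([523.6,66.3,300],[-.8968,.4426]); 
s=snap('wrist','w18.png'); b=blobs(s,300)
for x in b: print(x)
for e in([595.4,30.9,125],[451.9,101.8,125],[523.6,66.3,125]): print(np.round(proj(s,e)))
E
```

```text
tcp [523.2  64.7 299.2] units d [ 0.04  -0.008 -0.019]
twist deg 0.12 units 0.02
(1873, [314.7, 116.8], (309, 102), (280, 137), (272, 358))
(1513, [317.1, 253.6], (343, 236), (294, 268), (290, 343))
(333, [262.2, 282.9], (264, 256), (261, 308), (258, 268))
(354, [371.8, 282.7], (370, 256), (372, 308), (366, 376))
(2583, [350.0, 325.0], (370, 318), (179, 329), (179, 486))
[385. 181.]
[247. 181.]
[316. 181.]
```

```bash
python3 - <<'E'
import cv2
g=cv2.cvtColor(cv2.imread('pics/w18.png'),cv2.COLOR_BGR2GRAY)
for c in (255,275,355,370,376): print(c,g[150:214:2,c].tolist())
print('row181',g[181,225:410:3].tolist())
E
```

```text
255 [174, 176, 173, 173, 178, 139, 108, 117, 129, 121, 86, 17, 20, 23, 25, 26, 28, 33, 25, 123, 101, 94, 98, 101, 107, 106, 115, 110, 96, 54, 39, 37]
275 [182, 180, 180, 179, 165, 160, 161, 163, 161, 164, 99, 16, 27, 30, 36, 35, 32, 30, 25, 62, 57, 46, 49, 49, 43, 50, 53, 68, 65, 72, 68, 77]
355 [182, 176, 175, 174, 176, 176, 177, 174, 110, 115, 43, 29, 32, 35, 32, 32, 30, 28, 21, 76, 77, 65, 71, 70, 70, 72, 72, 79, 76, 71, 76, 69]
370 [184, 168, 115, 88, 116, 147, 145, 148, 157, 164, 55, 26, 32, 36, 36, 35, 33, 32, 25, 72, 72, 72, 72, 70, 77, 80, 68, 71, 74, 69, 74, 73]
376 [163, 167, 168, 118, 87, 107, 166, 154, 143, 148, 60, 28, 31, 36, 35, 35, 35, 33, 23, 73, 73, 73, 68, 74, 70, 77, 75, 67, 78, 77, 70, 61]
row181 [44, 44, 42, 42, 36, 22, 23, 27, 22, 21, 22, 24, 32, 34, 35, 33, 35, 35, 30, 34, 33, 33, 35, 24, 38, 38, 39, 37, 39, 37, 41, 38, 43, 43, 44, 41, 42, 36, 29, 33, 31, 30, 29, 31, 32, 33, 33, 32, 36, 33, 34, 33, 35, 30, 31, 32, 33, 36, 75, 71, 68, 72]
```

The bar shows at rows 171–187, 2 px from prediction, and is centred and square. Lowering now.

Call:
jog_arm(
  increments=[
    {"dx":0.07,"dy":0,"dz":0.2,"twist":0,"grip":0},
    {"dx":0,"dy":0,"dz":0.4,"twist":0,"grip":0},
    {"dx":0,"dy":0,"dz":0.5,"twist":0,"grip":0},
    {"dx":0,"dy":0,"dz":0.5,"twist":0,"grip":0},
    {"dx":0,"dy":0,"dz":0.5,"twist":0,"grip":0},
    {"dx":0,"dy":0,"dz":0.5,"twist":0,"grip":0},
    {"dx":0,"dy":0,"dz":0.4,"twist":0,"grip":0},
    {"dx":0,"dy":0,"dz":0.3,"twist":0,"grip":0},
    {"dx":0,"dy":0,"dz":0.2,"twist":0,"grip":0},
    {"dx":0,"dy":0,"dz":0.1,"twist":0,"grip":0},
    {"dx":0,"dy":0,"dz":0,"twist":0,"grip":0},
    {"dx":0,"dy":0,"dz":0,"twist":0,"grip":0},
  ],
)

```text
time: 16.02
eef_pos: [525.0, 66.4, 155.6]
ee_rot: [2.668, 1.658, 0.001]
force: [-0.1, -0.8, -2.2]
gripper_width: 27.7
gripper_force: 24.9
```

```bash
python3 - <<'E'
from h import *
import time
print(manip.state()['force'],manip.state()['gripper_force']); go([523.6,66.3,144.2],[-.8968,.4426])
s=snap('wrist','w19.png')
for x in blobs(s,300)[:3]: print(x)
E
```

```text
[-0.07665939 -0.80021316 -2.19091025] 24.885537922382355
tcp [525.   66.4 155.6] units d [-0.017 -0.031  0.285]
twist deg -0.02 units -0.003
(1876, [314.7, 116.7], (299, 102), (281, 137), (272, 358))
(1516, [317.0, 253.6], (343, 236), (294, 268), (290, 343))
(334, [262.3, 282.9], (264, 256), (261, 308), (258, 268))
```

Weight is still fully in the grip and nothing is touching. I'll ease down about 10 mm.

Call:
jog_arm(
  increments=[
    {"dx":0,"dy":0,"dz":0.08,"twist":0,"grip":0},
    {"dx":0,"dy":0,"dz":0.08,"twist":0,"grip":0},
    {"dx":0,"dy":0,"dz":0.08,"twist":0,"grip":0},
    {"dx":0,"dy":0,"dz":0,"twist":0,"grip":0},
    {"dx":0,"dy":0,"dz":0,"twist":0,"grip":0},
  ],
)

```text
time: 16.48
eef_pos: [524.5, 66.8, 145.5]
ee_rot: [-2.668, -1.659, 0.001]
force: [-0.2, -0.1, -1.5]
gripper_width: 27.5
gripper_force: 24.9
```

Call:
jog_arm(
  increments=[
    {"dx":0,"dy":0,"dz":0.05,"twist":0,"grip":0},
    {"dx":0,"dy":0,"dz":0,"twist":0,"grip":0},
    {"dx":0,"dy":0,"dz":0,"twist":0,"grip":0},
  ],
)

```text
time: 16.73
eef_pos: [524.8, 66.7, 143.8]
ee_rot: [2.668, 1.659, 0.001]
force: [0.2, -0.2, -1.7]
gripper_width: 27.8
gripper_force: 24.9
```

Call:
jog_arm(
  increments=[
    {"dx":0,"dy":0,"dz":0.05,"twist":0,"grip":0},
    {"dx":0,"dy":0,"dz":0,"twist":0,"grip":0},
    {"dx":0,"dy":0,"dz":0,"twist":0,"grip":0},
  ],
)

```text
time: 16.98
eef_pos: [525.0, 66.8, 143.6]
ee_rot: [2.667, 1.658, 0.003]
force: [-3.6, 0.5, 11.5]
gripper_width: 27.7
gripper_force: 24.9
```

There's contact with the bar at about 13 N. I'll relieve it slightly, open and rise.

Call:
jog_arm(
  increments=[
    {"dx":0,"dy":0,"dz":-0.03,"twist":0,"grip":0},
    {"dx":0,"dy":0,"dz":0,"twist":0,"grip":0},
    {"dx":0,"dy":0,"dz":0,"twist":0,"grip":0.6},
    {"dx":0,"dy":0,"dz":0,"twist":0,"grip":0.6},
    {"dx":0,"dy":0,"dz":0,"twist":0,"grip":0.6},
    {"dx":0,"dy":0,"dz":0,"twist":0,"grip":0.6},
    {"dx":0,"dy":0,"dz":0,"twist":0,"grip":0.6},
    {"dx":0,"dy":0,"dz":0,"twist":0,"grip":0.6},
    {"dx":0,"dy":0,"dz":0,"twist":0,"grip":0.6},
    {"dx":0,"dy":0,"dz":-0.1,"twist":0,"grip":0.6},
    {"dx":0,"dy":0,"dz":-0.2,"twist":0,"grip":0.6},
    {"dx":0,"dy":0,"dz":-0.4,"twist":0,"grip":0.6},
    {"dx":0,"dy":0,"dz":-0.5,"twist":0,"grip":0.6},
    {"dx":0,"dy":0,"dz":-0.5,"twist":0,"grip":0.6},
    {"dx":0,"dy":0,"dz":0,"twist":0,"grip":0.6},
    {"dx":0,"dy":0,"dz":0,"twist":0,"grip":0.6},
  ],
)

```text
time: 18.32
eef_pos: [525.3, 66.8, 212.4]
ee_rot: [2.666, 1.658, 0.004]
force: [-0.2, 0.4, 0.4]
gripper_width: 55.1
gripper_force: 0.0
```

```bash
python3 - <<'E'
from h import *
go([523.6,66.3,144.2],[-.8968,.4426])
s=snap('wrist','w20.png'); bd=np.array([-.8968,.4426]); nd=np.array([.4426,.8968])
for x in blobs(s,150)[:3]:
    print(x,[((pt(s,*x[1],h)[:2]-[523.6,66.3])@np.c_[nd,bd]).round(1).tolist() for h in(87,161)])
print('expected stripe',proj(s,[523.6,66.3,161]))
s2=manip.snapshot('scene'); cv2.imwrite('pics/s20.png',s2['image']); s2['rotation']=R.from_rotvec(s2['rotation']).as_matrix()
for x in blobs(s2,30): print(x)
for p in ([523.6,66.3,161],[523.6+65*nd[0],66.3+65*nd[1],52],[523.6-65*nd[0],66.3-65*nd[1],52]): print(np.round(proj(s2,p)))
E
```

```text
tcp [525.3  66.8 212.4] units d [-0.031 -0.038  1.705]
twist deg 0.02 units 0.003
(1186, [315.2, 115.6], (301, 104), (288, 131), (282, 348)) [[75.8, -0.8], [75.8, -1.0]]
(1127, [316.2, 217.8], (297, 202), (300, 233), (297, 335)) [[-24.7, -1.7], [1.2, -1.7]]
(267, [295.1, 253.1], (290, 241), (295, 263), (288, 302)) [[-64.3, 20.7], [-28.1, 14.9]]
expected stripe (np.float64(314.0086963899633), np.float64(219.31813439463974))
(122, [614.0, 41.6], (629, 37), (595, 53), (595, 636))
(31, [633.3, 64.7], (638, 62), (630, 67), (629, 638))
(31, [581.4, 136.5], (585, 126), (578, 146), (577, 585))
(145, [558.5, 163.5], (552, 156), (562, 171), (550, 567))
(140, [495.8, 161.8], (490, 158), (495, 166), (485, 507))
(196, [214.3, 246.8], (214, 238), (211, 256), (207, 221))
(349, [250.1, 275.9], (242, 256), (251, 293), (239, 257))
(440, [187.0, 293.5], (186, 273), (186, 311), (177, 196))
[212. 242.]
[189. 291.]
[246. 274.]
```

It is hanging where it should be: crown at (1, -2) mm, with the pad and both cups matching in the scene view. I'll clear upward, check it's still, and hand in.

Call:
jog_arm(
  increments=[
    {"dx":0,"dy":0,"dz":-0.4,"twist":0,"grip":0.6},
    {"dx":0,"dy":0,"dz":-0.4,"twist":0,"grip":0.6},
    {"dx":0,"dy":0,"dz":0,"twist":0,"grip":0.6},
    {"dx":0,"dy":0,"dz":0,"twist":0,"grip":0.6},
    {"dx":0,"dy":0,"dz":0,"twist":0,"grip":0.6},
    {"dx":0,"dy":0,"dz":0,"twist":0,"grip":0.6},
    {"dx":0,"dy":0,"dz":0,"twist":0,"grip":0.6},
    {"dx":0,"dy":0,"dz":0,"twist":0,"grip":0.6},
  ],
)

```text
time: 19.08
eef_pos: [524.3, 66.7, 242.1]
ee_rot: [-2.667, -1.659, 0.002]
force: [-1.0, 0.1, 0.2]
gripper_width: 55.0
gripper_force: 0.0
```

```bash
python3 - <<'E'
from h import *
s2=manip.snapshot('scene')
b=[x for x in blobs(s2,100) if x[1][0]<300]
for x in b: print(x)
ref=[(214.3,246.8),(250.1,275.9),(187,293.5)]
if len(b)==3 and all(np.hypot(x[1][0]-r[0],x[1][1]-r[1])<2.5 for x,r in zip(b,ref)): print(manip.job_done())
E
```

```text
(196, [214.3, 246.8], (214, 238), (211, 256), (207, 221))
(348, [250.1, 275.9], (242, 256), (251, 293), (239, 257))
(438, [187.0, 293.4], (186, 273), (186, 311), (177, 196))
the job is handed in; nothing more can be done
None
```

The ear defenders stood upright on the desk with the gripper let go, then were hung over the middle of the bar (crown about 1 mm across, 2 mm along) and left still; the job is handed in at about 19 s, but no verdict was returned.

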